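Pull the downdraft box's filter and hold it to the light

ROBOT

A 6-joint arm with a two-finger parallel gripper is mounted at the origin on the work surface. World frame = base frame: x ahead of the robot, y to its left, z up, the work surface at z = 0. Lengths are in m, angles in rad, forces in N, time in s.
With the tool pointing down it reaches from about 0.25 to 0.775 m from the base axis. Payload 4 kg.
Tool frame: the origin (TCP) lies midway between the tips of the shut fingers; the grasp point (between the pads) lies 19 mm behind it; z points along the fingers, y is the line along which they close (so a half turn about z gives the same grasp; the last joint's range is limited). The gripper opens to 94 mm and grips with 3 to 60 N. Pads are 16 mm wide; open, the fingers measure 119 mm over their backs; the gripper's body (75 mm by 177 mm) begins 78 mm behind the grasp point.
Start: joints at [-1.235, 0.087, 1.371, -0, 1.684, -0.103], TCP at [0.234, -0.498, 0.206] pointing down, gripper open.
Joint ranges: [-3.1, 3.1], [-0.76, 2.03], [0.27, 2.55], [-1.08, 4.22], [0.17, 2.65], [-2.57, 2.57]. Speed limits (rad/s): [2.79, 2.79, 3.14, 3.14, 3.14, 3.14].

INTERFACE

Orientations are given as a unit quaternion [w, x, y, z].
In Python, from workcell import ctrl, viewer gives the robot as it stands.
- The arm moves only by the tool send_rows, never from a script. Its argument "targets" is one flat list of numbers, 5 for each row, row after row: the opening in per cent of the stroke, from 0 (shut) to 100 (fully open), then the shift along the tool's x, y, z in mm, then the turn about the tool's z in degrees. A call has 1 to 8 rows; each row shifts and turns the commanded pose from where the row before left it, along the tool's axes as they then stand; what a row does not reach is not made up. A row lasts 1/8 s, in which the tool goes at most 62.5 mm and 10.7 degrees, less where a joint would pass 70% of its speed; a pose out of reach is approached as far as the arm can. A call with a gripper value outside its range is refused whole. The fingers move at their own pace and stop on an object; "squeeze" is the grip in N (left out, the last holds). Time passes only in rows, so rows that do not move let the fingers close. It gives the time, the measured TCP pose, the force, the opening and the grip force at its end, in the units of the state.
- ctrl.get_obs(): the state, without advancing time (a new reading comes with each control period).
- viewer.capture(name): name is "side" or "top"; returns a dict with "img" (420x560x3 uint8, blue, green, red), "fx", "fy", "cx", "cy" (pixels), "position" and "orientation" of the camera in the world. Camera axes: x right, y up, looking along -z (the intrinsics and any distortion apply to the point x, -y, -z); pixel columns grow to the right and rows downward; lengths in m; the calibration is good to about 2 mm. A picture is of the moment at which its call begins. There is no depth.
- ctrl.finish_job(): hands the job in; it is judged then, once.
The state is a dict: "time": time; "joints": joint angles; "qvel": joint speeds; "joint_efforts": joint torques, N m; "position": TCP position; "orientation": TCP orientation; "contact_force": force on the tool from outside, world axes, zero at the start; "ft_torque": the same for the moment, N m; "finger_gap": opening from 0.0 (shut) to 1.0 (fully open); "grasp_force": force on a finger pad.
Only numpy, scipy, OpenCV 4.12 (cv2) and the standard library are available. Lean on these libraries where they do the work, as an engineer would, in place of code of your own. Each camera call takes 0.05 s, during which the arm holds its last target. There are 200 camera calls.

TASK

Check the filter of the downdraft sanding box: swing the service flap on top of the box up by its pull handle until it stands upright and leave it standing there, then draw the filter cassette up out of the slot beneath it by its tab. Hold the cassette upright in front of the inspection lamp, centred on the lit face and square to it, about 10 cm away and touching nothing but your gripper, and finish while still holding it there. Leave the blue fairing on the grille, the carton, the disc stack and the sander where they are.

Things in the scene. Friction and masses are not known exactly. Their poses are not given: they have to be found in the camera images.
- unit: Downdraft sanding box: grey metal, 320 mm (its x) x 500 (its y) x 150 high, fixed. Origin: centre of its underside, z up. A perforated grille covers the +y part of its top; the filter compartment is at its -y end under the service flap. A 60 mm duct leaves its +x face at y = -165 mm and goes down into the bench at x = 243 mm, all below 110 mm height.
- flap (a joint): Angle of the service flap, rad: 0 closed flat on the box, 1.57 upright, stop at 2.1. The hinge runs along box x at the edge nearest the grille: the free edge (box -y side) rises and folds towards the grille. Stiff hinge (about 0.35 N m friction, flap 0.3 kg): the flap stays where it is left. Starts closed or slightly ajar (0 to 0.15).
- flap_hinge (a point): Middle of the flap's hinge line, 151 mm above the bench, box frame x = 0, y = -103 mm. Axes turn with the flap: x along the hinge, y from free edge to hinge, z out of the outer face. The flap is a 6 mm sheet, 214 mm along the hinge, 135 mm from hinge to free edge.
- flap_handle (a point): Centre of the grip bar of the flap's pull handle, on its outer face: round steel bar 10 mm thick, parallel to the hinge, 100 mm long, 90 mm clear between its two legs. In the flap_hinge frame the bar's axis is at y = -112, z = 41 mm (30 mm free between bar and flap). Axes turn with the flap.
- slot (a point): Where the cassette's underside stands in the compartment: on its floor, 16 mm above the bench, box frame x = 0, y = -178 mm; axes as the box. The compartment is open at the top: 190 mm along box x, and box y from -225 to -110 mm. Channels at both ends of the cassette (3 mm play, up to 96 mm above the bench) guide it straight up.
- filter: Filter cassette: rigid plastic frame with a pleated paper pack, 170 mm long (its x) x 44 thick (its y) x 90 high, 0.2 to 0.45 kg, its long side along box x at the start. Origin: centre of its underside, z up. Its two large pleated faces look to its +y and -y and are alike. A pull tab stands on its top.
- filter_tab (a point): Middle of the cassette's pull tab, 109 mm above its underside: a solid upright block 44 mm long (cassette x), 14 thick (y), 38 high, its top 128 mm above the underside. Can be gripped across its length or thickness; the upright flap stands 75 mm beside it (box +y), so a wide gripper body has most room lying along the slot (box x).
- filter_mid (a point): Centre of the cassette and of its pleated faces, 45 mm above its underside.
- lamp: The inspection lamp: an LED panel 220 mm wide (its x) x 150 mm high x 24 mm thick, its centre 200 mm above the bench, on a 160 x 120 mm foot, fixed to the bench; its top is 275 mm above the bench. Origin: centre of the foot's underside, z up. The lit white face is vertical and looks to the lamp's own +y.
- lamp_face (a point): Centre of the lamp's lit face (lamp frame 0, 3.5, 200 mm). Axes as the lamp: y points straight out of the lit face, x along it, z up.
- fairing: Bystander: curved blue fairing, 250 x 140 mm, 25 mm high, lying loose on the grille. Origin: centre of its underside.
- carton: Bystander: open cardboard carton of sanding discs, 150 x 150 x 60 mm, with a raised flap up to 100 mm high; loose. Origin: centre of its underside.
- discs: Bystander: stack of sanding discs, 125 mm diameter, 20 mm high; loose. Origin: centre of its underside.
- sander: Bystander: orbital sander standing on its pad, 125 mm diameter, 120 mm high; loose. Origin: centre of its underside.

How it is judged:
By the outcome, as a careful person would: the job done as asked, in the order asked, and still so for the second after the job is handed in, while the arm keeps its last pose, push and grip.
It also fails if it takes over 64 s, if anything falls off the work surface, if the arm or the gripper's body presses on something with over 40 N, if the wrist force passes 120 N, or if a joint passes its speed limit or range.

## Working session

There is one attempt and no reset: what is moved stays moved. The work goes in short steps, Python scripts to look and compute and a tool call to move; the robot and the scene stay as the last step left them, time stands still between calls to the robot, and variables do not carry over. Pictures are saved under pics/ and viewed, at most 10 in all, crops included, and the job is handed in when it is done.

Besides the shell and the picture viewer there is one more tool, called in YAML: its name, and indented under it one key for each argument. send_rows: Moves the arm, as the interface text tells. Its arguments: {"type":"object","properties":{"targets":{"type":"array"},"squeeze":{"type":"number"}},"required":["targets"]}

```bash
ls; mkdir -p pics
python3 - <<'E'
from workcell import ctrl, viewer
import cv2,pickle
d={n:viewer.capture(n) for n in("side","top")}
pickle.dump(d,open('c0.pkl','wb'))
for n in d:
    cv2.imwrite(f'pics/{n}0.png',d[n]['img']); print(n,{k:v for k,v in d[n].items() if k!='img'})
o=ctrl.get_obs();print(o)
E
```

```text
pics
side {'fx': 525.5266218413909, 'fy': 525.5266218413909, 'cx': 282.2839121640555, 'cy': 209.99782870459947, 'position': array([ 0.46493484, -0.9332325 ,  1.06056703]), 'orientation': array([ 0.91811473,  0.39495291, -0.02179761, -0.02454405])}
top {'fx': 470.7043484376524, 'fy': 470.7043484376524, 'cx': 279.41184108038277, 'cy': 206.93008159626808, 'position': array([0.49668669, 0.04462581, 1.40777673]), 'orientation': array([-0.69639007, -0.02042471,  0.02402661,  0.71697031])}
{'time': 0.1, 'joints': array([-1.23513953e+00,  8.79026687e-02,  1.37210547e+00, -3.21723823e-05,
        1.68359919e+00, -1.03086418e-01]), 'qvel': array([-7.71152782e-04, -2.66634386e-03, -2.85558152e-03,  2.09263833e-04,
        4.75271901e-05, -6.06813310e-04]), 'joint_efforts': array([ 2.06676777e-03, -3.41255736e+01, -3.03299797e+01,  7.21103651e-02,
        3.04861239e-02, -8.91326590e-05]), 'position': array([ 0.23346862, -0.49743837,  0.20440824]), 'orientation': array([-9.98676714e-04,  9.76034285e-01,  2.17614473e-01, -1.32752077e-04]), 'contact_force': array([-0.62721636, -0.02739651, -0.58309748]), 'ft_torque': array([ 0.00475851,  0.01861659, -0.01209288]), 'grasp_force': 0.0, 'finger_gap': 0.9966752906602889}
```

View pics/side0.png

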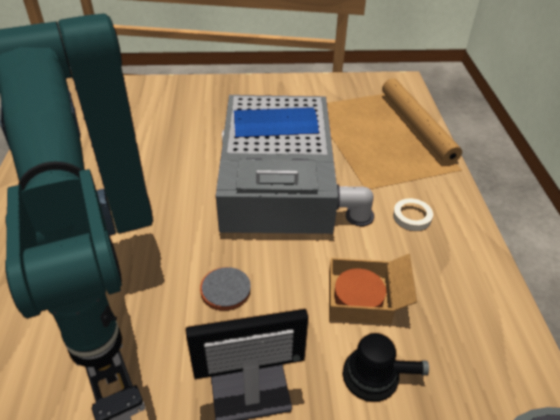

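View pics/top0.png

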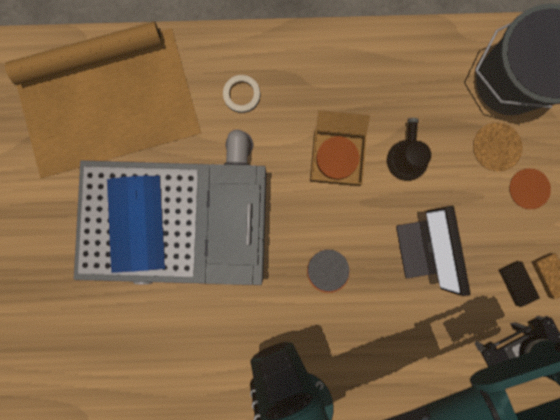

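The side view shows the flap handle at about (277,177) and the lamp back at (248,345). In the top view the handle is at (249,224), the box spans (78-265,162-284), and the lit white face at (445,250) faces +y, towards the box. I'll enlarge crops of the handle and lamp.

```bash
cat > h.py <<'E'
import numpy as np,cv2,pickle
from scipy.spatial.transform import Rotation as R
def ray(c,px):
    u,v=px;q=c['orientation'];r=R.from_quat([q[1],q[2],q[3],q[0]])
    d=r.apply([(u-c['cx'])/c['fx'],-(v-c['cy'])/c['fy'],-1.]);return np.array(c['position']),d/np.linalg.norm(d)
def onz(c,px,z):
    p,d=ray(c,px);return p+d*(z-p[2])/d[2]
def tri(ca,pa,cb,pb):
    p,d=ray(ca,pa);q,e=ray(cb,pb)
    s=np.linalg.lstsq(np.c_[d,-e],q-p,rcond=None)[0];a=p+s[0]*d;b=q+s[1]*e
    return (a+b)/2,np.linalg.norm(a-b)
E
python3 - <<'E'
from h import *
d=pickle.load(open('c0.pkl','rb'))
def cr(n,x,y,w,h):
    return cv2.resize(d[n]['img'][y:y+h,x:x+w],(400,300),interpolation=cv2.INTER_CUBIC)
m=np.vstack([np.hstack([cr('side',210,140,134,100),cr('side',180,305,134,100)]),np.hstack([cr('top',180,155,187,140),cr('top',385,195,100,75)*1])])
m[300:,400:]=cr('top',380,195,148,111)
cv2.imwrite('pics/m1.png',m)
E
```

```text
(no output)
```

View pics/m1.png

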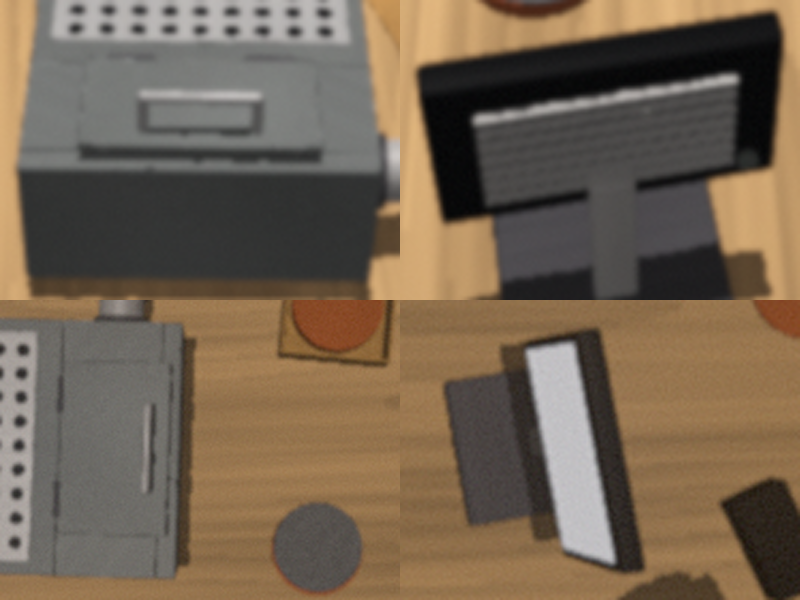

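The crops show the bar and the panel's front top edge clearly in both views. I'll triangulate these by ray.

Run:
```python
from h import *
np.set_printoptions(precision=4,suppress=True)
d=pickle.load(open('c0.pkl','rb'));S,T=d['side'],d['top']
def sub(n,x0,y0,s,ox,oy,p): return (x0+(p[0]-ox)/s,y0+(p[1]-oy)/s)
hs=[sub(0,210,140,2.985,0,0,p) for p in[(137,95),(262,95)]]
ht=[sub(0,180,155,2.139,0,300,p) for p in[(148,492),(150,404)]]
ls=[sub(0,180,305,2.985,400,0,p) for p in[(418,68),(778,13)]]
lt=[sub(0,380,195,2.703,400,300,p) for p in[(612,568),(577,336)]]
for nm,a,b in(('handle',hs,ht),('lamp',ls,lt)):
    P=[tri(S,a[i],T,b[i]) for i in(0,1)]
    for p in P: print(nm,p)
    v=P[1][0]-P[0][0];print('len',np.linalg.norm(v),'ang',np.degrees(np.arctan2(v[1],v[0])),'mid',(P[0][0]+P[1][0])/2)
# lamp front top edge cast on z=.275
Q=[onz(T,p,.275) for p in lt];print('lampT',Q); Q=[onz(S,p,.275) for p in ls];print('lampS',Q)
# box top corners, side: front top edge; top view right edge
fs=[sub(0,210,140,2.985,0,0,p) for p in[(20,170),(383,170)]];print('boxS',[onz(S,p,.15) for p in fs])
ft=[sub(0,180,155,2.139,0,300,p) for p in[(176,577),(183,324)]];print('boxT',[onz(T,p,.15) for p in ft])
a,b=[tri(S,fs[i],T,ft[i]) for i in(0,1)];print(a,b)
ft=[onz(T,p,.15) for p in[(77,281),(80,163)]];print('far',ft)
fl=[sub(0,180,155,2.139,0,300,p) for p in[(166,365),(155,540),(60,545),(64,352)]]
print('flap',[onz(T,p,.155) for p in fl])
```

```text
handle (array([0.4791, 0.1173, 0.2018]), np.float64(0.0022575821883418666))
handle (array([0.5855, 0.1121, 0.2027]), np.float64(0.004759944832959942))
len 0.10652994404793535 ang -2.802526009389627 mid [0.5323 0.1147 0.2022]
lamp (array([ 0.3444, -0.3886,  0.2611]), np.float64(0.0015657105430447811))
lamp (array([ 0.5573, -0.3652,  0.2697]), np.float64(0.008136602303356494))
len 0.21435162656638335 ang 6.274203565123764 mid [ 0.4508 -0.3769  0.2654]
lampT [array([ 0.347 , -0.3833,  0.275 ]), array([ 0.5529, -0.3629,  0.275 ])]
lampS [array([ 0.3457, -0.398 ,  0.275 ]), array([ 0.5607, -0.369 ,  0.275 ])]
boxS [array([0.3776, 0.0822, 0.15  ]), array([0.6923, 0.0698, 0.15  ])]
boxT [array([0.3712, 0.0884, 0.15  ]), array([0.6866, 0.0711, 0.15  ])]
(array([0.3739, 0.0886, 0.1446]), np.float64(0.006336983577624299)) (array([0.6897, 0.0709, 0.1488]), np.float64(0.005691570471915905))
far [array([0.395 , 0.5783, 0.15  ]), array([0.7096, 0.5695, 0.15  ])]
flap [array([0.6348, 0.0937, 0.155 ]), array([0.4179, 0.113 , 0.155 ]), array([0.4152, 0.2305, 0.155 ]), array([0.6548, 0.2207, 0.155 ])]
```

Handle: measured length 107 mm (100 given), z 0.202, so it's ajar by about 0.09 rad. The bar's radius from the hinge comes out at 119 mm, which agrees. Setting out now: rise and turn, then travel.

send_rows:
  targets: [45,0,0,-43,9.3,45,0,0,-43,9.3,45,0,0,-43,9.3,45,22.3,-52.2,0,0,45,22.3,-52.2,0,0,45,22.3,-52.2,0,0,45,22.3,-52.2,0,0,45,22.3,-52.2,0,0]
  squeeze: 20

```text
time: 1.1
position: [0.3579, -0.2408, 0.334]
orientation: [-0.0, 1.0, -0.024, -0.0]
contact_force: [1.1, 0.7, -0.1]
finger_gap: 0.45
grasp_force: 0.0
```

send_rows:
  targets: [45,22.3,-52.2,0,0,45,22.3,-52.2,0,0,45,22.3,-52.2,0,0,45,22.3,-52.2,0,0,45,22.3,-52.2,0,0,45,22.3,-52.2,0,0,45,22.3,-52.2,0,0,45,0,0,0,0]

```text
time: 2.1
position: [0.5315, 0.118, 0.3321]
orientation: [-0.0, 1.0, -0.021, -0.002]
contact_force: [0.8, 0.3, 0.1]
finger_gap: 0.451
grasp_force: 0.0
```

```bash
cat >> h.py <<'E'
def yaw(o):
    q=o['orientation'];y=R.from_quat([q[1],q[2],q[3],q[0]]).as_matrix()[:,1];return np.degrees(np.arctan2(y[1],y[0]))
def shift(o,p):  # mm in tool axes to reach world p
    q=o['orientation'];return R.from_quat([q[1],q[2],q[3],q[0]]).inv().apply(np.array(p)-o['position'])*1e3
def look(tag):
    from workcell import viewer
    d={n:viewer.capture(n) for n in("side","top")};pickle.dump(d,open(tag+'.pkl','wb'))
    m=np.hstack([d['side']['img'],d['top']['img']]);cv2.imwrite(f'pics/{tag}.png',cv2.resize(m,(800,300),interpolation=cv2.INTER_AREA));return d
E
python3 - <<'E'
from h import *
from workcell import ctrl
o=ctrl.get_obs();print(o['time'],o['position'],yaw(o),o['finger_gap'],shift(o,[.532,.115,.183]))
look('c1')
E
```

```text
2.1 [0.53153735 0.11798148 0.33206987] -92.44533022155026 0.45051370710338406 [  1.19233215   2.94655796 149.06651604]
```

View pics/c1.png

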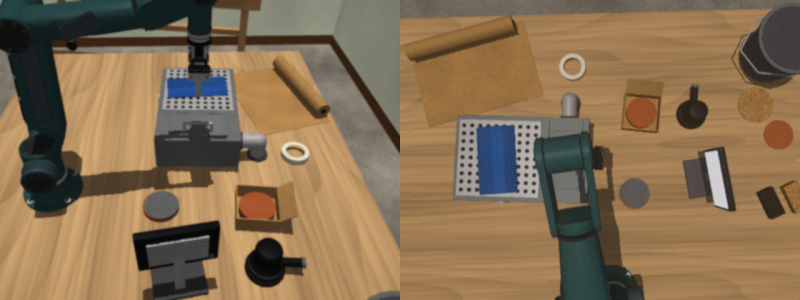

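The gripper hangs above the flap with the handle below it, and the lamp is in plain view in both images. Descending and closing.

send_rows:
  targets: [45,1,3,50,0,45,0,0,50,0,45,0,0,30,0,45,0,0,19,0,45,0,0,0,0,0,0,0,0,0,0,0,0,0,0,0,0,0,0,0]
  squeeze: 15

```text
time: 3.2
position: [0.5329, 0.1147, 0.1865]
orientation: [-0.003, 1.0, -0.023, 0.002]
contact_force: [2.6, 11.6, -4.4]
finger_gap: 0.167
grasp_force: 5.6
```

Run:
```python
from h import *
from workcell import ctrl
o=ctrl.get_obs();print(o['time'],o['position'],yaw(o),o['finger_gap'],o['grasp_force'],o['contact_force'])
d=pickle.load(open('c1.pkl','rb'));S,T=d['side'],d['top']
# lit face: white mask in top view
hsv=cv2.cvtColor(T['img'],cv2.COLOR_BGR2HSV);m=((hsv[...,1]<45)&(hsv[...,2]>160)).astype(np.uint8)*255;m[:,:400]=0
c=max(cv2.findContours(m,cv2.RETR_EXTERNAL,cv2.CHAIN_APPROX_NONE)[0],key=cv2.contourArea)
q=cv2.approxPolyDP(c,4,True)[:,0];print('lit quad',q.tolist())
for p in q: print(p,onz(T,p,.265)[:2],onz(T,p,.135)[:2])
pts=c[:,0].astype(float);r0,r1=pts[:,1].min(),pts[:,1].max()
for nm,f,z in(('top edge',max,.27),('bottom edge',min,.13)):
    L=np.array([onz(T,(f(pts[pts[:,1]==r,0]),r),z) for r in np.arange(r0+12,r1-12)])
    k=np.polyfit(L[:,0],L[:,1],1);print(nm,np.degrees(np.arctan(k[0])),k)
# panel black in side view, top edge corners
g=S['img'].max(2);b=(g<45).astype(np.uint8)*255;b[:300]=0;b[:,:170]=0;b[:,330:]=0
c=max(cv2.findContours(b,cv2.RETR_EXTERNAL,cv2.CHAIN_APPROX_NONE)[0],key=cv2.contourArea);print('side',cv2.approxPolyDP(c,4,True)[:,0].tolist())
```

```text
3.2 [0.53291618 0.11470305 0.18645712] -92.66906417032044 0.1670173036981789 5.587838441133499 [ 2.55362364 11.55795525 -4.38206008]
lit quad [[428, 213], [440, 285], [458, 291], [444, 213]]
[428 213] [ 0.54326204 -0.32331443] [ 0.54856035 -0.36517058]
[440 285] [ 0.36880897 -0.34373459] [ 0.35426186 -0.38791369]
[458 291] [ 0.35320068 -0.38641821] [ 0.33687799 -0.43545292]
[444 213] [ 0.54212955 -0.36229736] [ 0.54729904 -0.40858813]
top edge 7.825655006772631 [ 0.13743915 -0.43390003]
bottom edge 7.721095845190171 [ 0.13558025 -0.43837515]
side [[305, 311], [187, 328], [195, 377], [242, 370], [209, 373], [205, 341], [292, 328], [292, 358], [259, 367], [302, 359]]
```

send_rows:
  targets: [0,0,0,0,0,0,0,0,0,0]

```text
time: 3.45
position: [0.533, 0.1173, 0.1854]
orientation: [-0.005, 1.0, -0.022, 0.001]
contact_force: [3.7, 12.2, -4.4]
finger_gap: 0.102
grasp_force: 15.0
```

send_rows:
  targets: [0,0,-5.2,-9.7,0,0,0,-6.1,-9.3,0,0,0,-6.8,-8.6,0,0,0,-7.7,-7.9,0,0,0,-8.3,-7.2,0,0,0,-9.0,-6.5,0,0,0,-9.5,-5.5,0]

```text
time: 4.32
position: [0.5355, 0.1621, 0.2416]
orientation: [0.003, 1.0, -0.025, 0.002]
contact_force: [3.1, -6.9, 0.7]
finger_gap: 0.101
grasp_force: 15.0
```

Run:
```python
from h import *
from workcell import ctrl
o=ctrl.get_obs();print(o['time'],o['position'],yaw(o),o['finger_gap'],o['grasp_force'],o['contact_force'],o['ft_torque'])
look('c2')
```

```text
4.325 [0.53554958 0.1621055  0.24157161] -92.90877476383271 0.1009102461869551 14.989053905010223 [ 3.11805791 -6.9100494   0.68207666] [-1.21518085 -0.63247778  0.04733557]
```

View pics/c2.png

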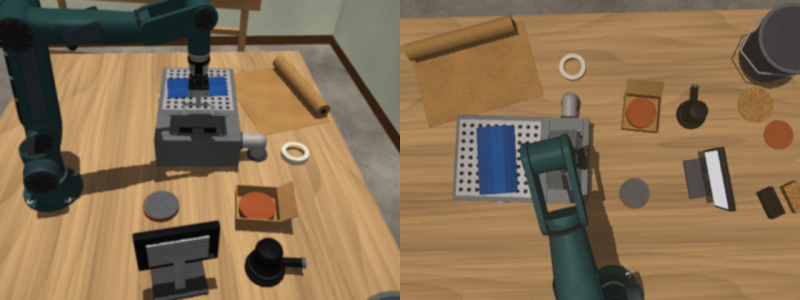

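The flap is following the grip, with the compartment visible below it in the side view at about (195,130). Continuing the arc.

send_rows:
  targets: [0,0,-10,-4.7,0,0,0,-10.4,-3.7,0,0,0,-10.7,-2.7,0,0,0,-10.9,-1.8,0,0,0,-11,-0.7,0,0,0,-11,0.3,0,0,0,-11,1.3,0]

```text
time: 5.3
position: [0.54, 0.2386, 0.2582]
orientation: [-0.001, 1.0, -0.025, 0.005]
contact_force: [2.6, -3.7, 10.7]
finger_gap: 0.103
grasp_force: 15.0
```

send_rows:
  targets: [0,0,-10.8,2.4,0,0,0,-10.5,3.3,0,0,0,0,0,0,0,0,0,0,0]

```text
time: 5.8
position: [0.5414, 0.2628, 0.2522]
orientation: [-0.003, 1.0, -0.024, 0.006]
contact_force: [4.2, 3.1, 8.7]
finger_gap: 0.097
grasp_force: 15.0
```

Run:
```python
from h import *
from workcell import ctrl
o=ctrl.get_obs();print(o['time'],o['position'],yaw(o),o['finger_gap'],o['grasp_force'],o['contact_force'],o['ft_torque'])
d=look('c3')
m=np.hstack([cv2.resize(d['side']['img'][60:260,170:370],(400,400)),cv2.resize(d['top']['img'][120:320,130:330],(400,400))]);cv2.imwrite('pics/c3z.png',m)
```

```text
5.8 [0.54138047 0.26275871 0.25224952] -92.69644858251088 0.09673944429217173 15.032390803098679 [4.17002435 3.07618791 8.74546396] [ 0.6180497  -0.757889   -0.05728016]
```

View pics/c3z.png

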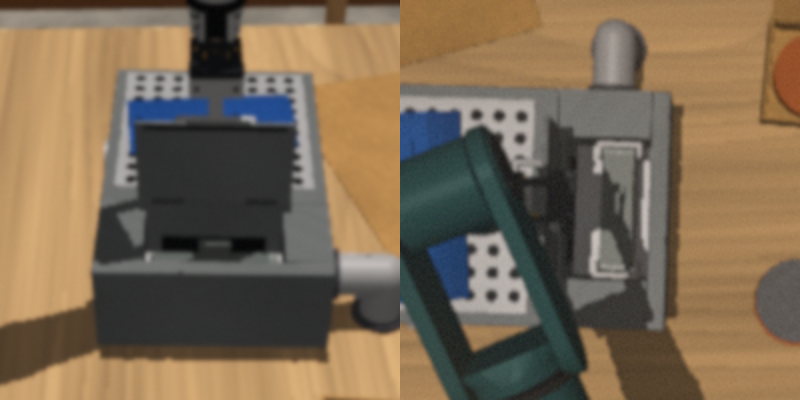

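The flap stands about upright and the cassette is exposed: in the crop its frame is at (620,210) and the tab is showing. Releasing the handle with a small opening and rising clear.

send_rows:
  targets: [28,0,0,0,0,28,0,0,0,0,28,0,0,-30,0,28,0,0,-50,0,28,0,0,-50,0,28,0,0,0,0]

```text
time: 6.65
position: [0.5396, 0.2608, 0.3815]
orientation: [-0.002, 1.0, -0.024, 0.004]
contact_force: [-0.8, 0.8, -0.1]
finger_gap: 0.283
grasp_force: 0.0
```

send_rows:
  targets: [28,-40,-10,0,0,28,-40,-10,0,0,28,-40,-10,0,0,28,-40,-10,0,0,28,-40,-10,0,0,28,0,0,0,0]

```text
time: 7.4
position: [0.3393, 0.3204, 0.3757]
orientation: [0.0, 1.0, -0.022, -0.001]
contact_force: [0.1, -1.0, 0.3]
finger_gap: 0.279
grasp_force: 0.0
```

Run:
```python
from h import *
from workcell import ctrl
o=ctrl.get_obs();print(o['time'],o['position'],yaw(o),o['joints'],o['contact_force'])
d=look('c4')
m=np.hstack([cv2.resize(d['side']['img'][90:240,195:345],(400,400),interpolation=cv2.INTER_CUBIC),cv2.resize(d['top']['img'][150:300,170:320],(400,400),interpolation=cv2.INTER_CUBIC)]);cv2.imwrite('pics/c4z.png',m)
```

```text
7.4 [0.33932862 0.32040523 0.37572821] -92.55153318869961 [ 6.34914363e-01 -6.74788128e-02  1.19017037e+00  3.38048890e-04
  2.02053404e+00  2.25039063e+00] [ 0.08666286 -1.01366801  0.32983568]
```

View pics/c4z.png

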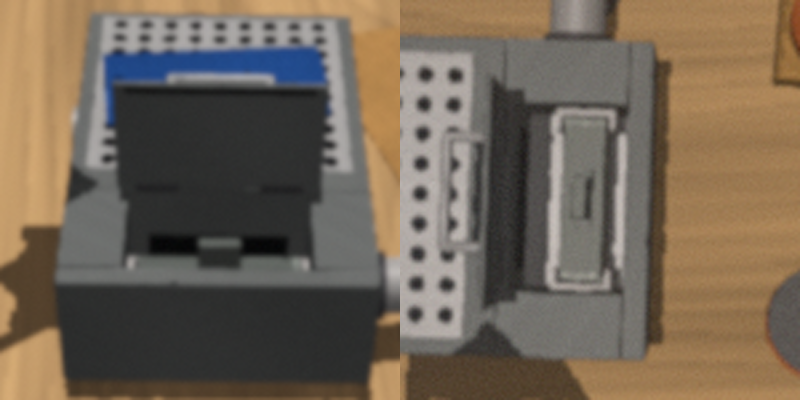

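The flap is standing and the cassette tab is visible, at (219,241) in the side crop and (586,196) in the top crop. Triangulating both.

Run:
```python
from h import *
np.set_printoptions(precision=4,suppress=True)
d=pickle.load(open('c4.pkl','rb'));S,T=d['side'],d['top']
s=lambda x,y:(195+x/2.667,90+y/2.667); t=lambda x,y:(170+(x-400)/2.667,150+y/2.667)
for n,a,b in(('flapL',s(112,85),t(487,308)),('flapR',s(328,88),t(492,78)),('barL',s(168,77),t(445,247)),('barR',s(274,77),t(450,138)),('tab',s(219.5,241),t(586,196)),
 ('frameL',s(130,263),t(577,288)),('frameR',s(309,263),t(586,110))):
    print(n,*tri(S,a,T,b))
print('tab at z.144 top/side',onz(T,t(586,196),.144),onz(S,s(219.5,241),.144))
e=[onz(T,t(*p),.106) for p in((550,284),(607,286),(616,112),(560,110))];print('frame@.106',e,np.mean(e,0))
```

```text
flapL [0.4342 0.224  0.2837] 0.001416643366299809
flapR [0.6431 0.2158 0.281 ] 0.007123970389189122
barL [0.4896 0.264  0.2653] 0.0019947380395616064
barR [0.5923 0.2571 0.2675] 0.009936161032432137
tab [0.5361 0.1443 0.1484] 0.003058200438535431
frameL [0.4441 0.1589 0.1095] 0.005272043047512911
frameR [0.6273 0.1447 0.1155] 0.005797546837170426
tab at z.144 top/side [0.5347 0.1447 0.144 ] [0.538  0.1495 0.144 ]
frame@.106 [array([0.4462, 0.187 , 0.106 ]), array([0.4424, 0.1283, 0.106 ]), array([0.6223, 0.1144, 0.106 ]), array([0.6261, 0.1726, 0.106 ])] [0.5343 0.1506 0.106 ]
```

Flap top is at z 0.282 directly over the hinge and the bar sits 37–41 mm behind it, so it's about 88–90° upright. Tab top is at z 0.146 (expected 0.144), position (0.535, 0.147). Turning the tool and going above it.

send_rows:
  targets: [90,0,0,0,-10,90,0,0,0,-10,90,0,0,0,-10,90,0,0,0,-10,90,0,0,0,-10,90,0,0,0,-10,90,0,0,0,-10,90,0,0,0,-10]

```text
time: 8.5
position: [0.3431, 0.3196, 0.3749]
orientation: [0.0, 0.78, 0.626, -0.001]
contact_force: [-0.4, 0.6, 0.4]
finger_gap: 0.899
grasp_force: 0.0
```

send_rows:
  targets: [90,0,0,0,-9.8,90,-32.7,40.8,0,0,90,-32.7,40.8,0,0,90,-32.7,40.8,0,0,90,-32.7,40.8,0,0,90,-32.7,40.8,0,0,90,0,0,0,0]

```text
time: 9.38
position: [0.5399, 0.1425, 0.3726]
orientation: [-0.001, 0.728, 0.686, -0.003]
contact_force: [-0.4, -0.4, -0.5]
finger_gap: 0.901
grasp_force: 0.0
```

Run:
```python
from h import *
from workcell import ctrl
o=ctrl.get_obs();print(o['time'],o['position'],yaw(o),o['joints'][5],o['finger_gap'],shift(o,[.535,.147,.113]))
```

```text
9.375 [0.53994941 0.14252911 0.37258701] -3.3651672264502897 0.21541551398643766 0.9007398406897674 [  4.74689009  -3.71491331 259.60271406]
```

send_rows:
  targets: [90,4.5,-4,60,-0.5,90,0,0,60,0,90,0,0,50,0,90,0,0,30,0,90,0,0,0,0,90,0,0,0,0]

```text
time: 10.12
position: [0.5339, 0.1512, 0.1779]
orientation: [0.001, 0.722, 0.692, 0.001]
contact_force: [-0.8, 0.5, 0.9]
finger_gap: 0.899
grasp_force: 0.0
```

Run:
```python
from h import *
from workcell import ctrl
o=ctrl.get_obs();print(o['time'],o['position'],yaw(o),o['contact_force'],shift(o,[.535,.147,.113]))
d=look('c5')
m=np.hstack([cv2.resize(d['side']['img'][90:240,195:345],(400,400),interpolation=cv2.INTER_CUBIC),cv2.resize(d['top']['img'][150:300,170:320],(400,400),interpolation=cv2.INTER_CUBIC)]);cv2.imwrite('pics/c5z.png',m)
```

```text
10.125 [0.5339499  0.15121579 0.1779402 ] -2.458002025238955 [-0.82822638  0.4736396   0.9161218 ] [-4.19507266  1.10027709 64.94071475]
```

View pics/c5z.png

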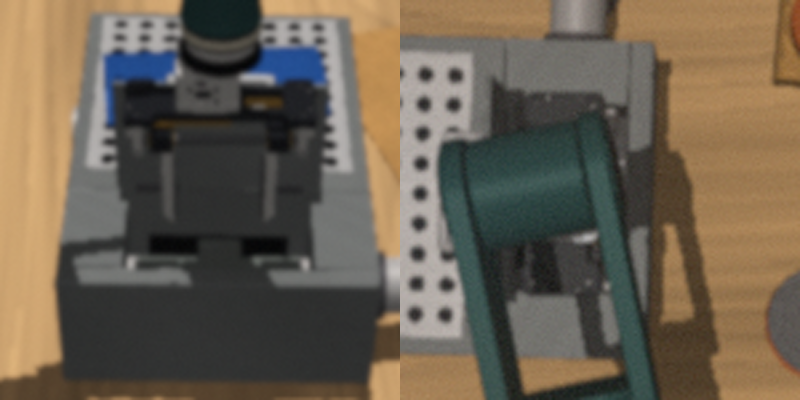

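The fingers hang at either side of the tab (crop columns 167 and 272, tab at 220), clear of the flap. Descending the rest and gripping.

send_rows:
  targets: [90,-3,1,35,0,90,0,0,20,0,90,0,0,10,0,90,0,0,0,0,0,0,0,0,0,0,0,0,0,0,0,0,0,0,0,0,0,0,0,0]
  squeeze: 40

```text
time: 11.22
position: [0.5343, 0.148, 0.1117]
orientation: [0.0, 0.722, 0.692, 0.0]
contact_force: [-0.2, 0.2, -0.7]
finger_gap: 0.513
grasp_force: 0.0
```

send_rows:
  targets: [0,0,0,0,0,0,0,0,0,0]

```text
time: 11.48
position: [0.5344, 0.148, 0.1116]
orientation: [0.0, 0.722, 0.692, 0.0]
contact_force: [0.9, 0.2, 0.3]
finger_gap: 0.462
grasp_force: 40.0
```

Gripped: 43 mm gap matches the 44 mm tab. Lifting.

send_rows:
  targets: [0,0,0,-10,0,0,0,0,-15,0,0,0,0,-20,0,0,0,0,-20,0]

```text
time: 11.98
position: [0.5342, 0.148, 0.1779]
orientation: [0.0, 0.722, 0.692, 0.0]
contact_force: [-0.1, 0.2, -3.1]
finger_gap: 0.463
grasp_force: 40.0
```

send_rows:
  targets: [0,0,0,-25,0,0,0,0,-25,0,0,0,0,-25,0,0,0,0,-25,0,0,0,0,-15,0,0,0,0,0,0]

```text
time: 12.72
position: [0.5347, 0.1481, 0.2932]
orientation: [0.001, 0.722, 0.692, 0.001]
contact_force: [0.3, 0.5, -2.8]
finger_gap: 0.462
grasp_force: 40.0
```

Run:
```python
from h import *
from workcell import ctrl
o=ctrl.get_obs();print(o['time'],o['position'],yaw(o),o['contact_force'],o['ft_torque'],o['finger_gap'],o['grasp_force'])
d=look('c6')
```

```text
12.725 [0.53465985 0.14808868 0.29320347] -2.458557646639393 [ 0.25292353  0.49733621 -2.77755354] [-0.03281811 -0.02583926 -0.05416886] 0.46234434913973455 39.9773508310318
```

View pics/c6.png

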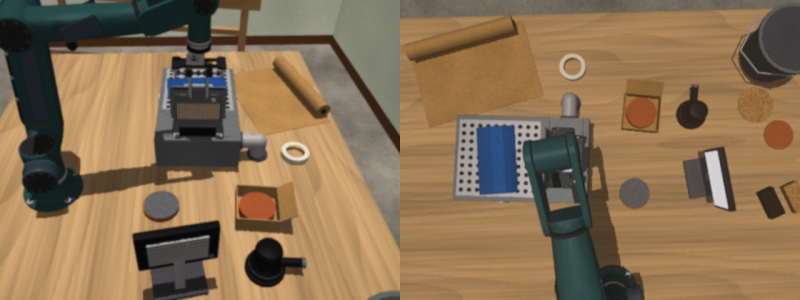

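The cassette is out of the slot and hangs upright (side view (198,112)); the flap still stands. Moving toward the lamp at this height.

send_rows:
  targets: [0,-25,-5,0,0,0,-40,-8,0,0,0,-45,-9,0,0,0,-45,-9,0,0,0,-45,-9,0,0,0,-45,-9,0,0,0,-45,-9,0,0,0,-40,-8,0,0]

```text
time: 13.82
position: [0.4529, -0.1801, 0.2898]
orientation: [-0.001, 0.722, 0.692, -0.0]
contact_force: [0.6, -0.7, -2.5]
finger_gap: 0.467
grasp_force: 40.0
```

send_rows:
  targets: [0,-30,-6,0,0,0,-20,-4,0,0,0,0,0,0,-4,0,0,0,0,-4,0,0,0,0,-2.2,0,0,0,0,0]

```text
time: 14.58
position: [0.4415, -0.2281, 0.29]
orientation: [-0.001, 0.658, 0.753, -0.0]
contact_force: [1.0, -0.9, -2.2]
finger_gap: 0.468
grasp_force: 40.0
```

Run:
```python
from h import *
from workcell import ctrl
o=ctrl.get_obs();print(o['time'],o['position'],yaw(o),o['contact_force'],shift(o,[.435,-.265,.2506]))
```

```text
14.575 [ 0.4414754  -0.22813234  0.29000343] 7.709750115110107 [ 1.00652144 -0.87840776 -2.21982429] [-35.73480579 -11.28336538  39.36362021]
```

send_rows:
  targets: [0,-15,-5,15,0,0,-15,-5,15,0,0,-6,-1,9,0,0,0,0,0,0,0,0,0,0,0,0,0,0,0,0]

```text
time: 15.32
position: [0.4362, -0.2654, 0.2533]
orientation: [0.001, 0.658, 0.753, 0.0]
contact_force: [-0.8, 1.0, -2.7]
finger_gap: 0.463
grasp_force: 40.0
```

Run:
```python
from h import *
from workcell import ctrl
o=ctrl.get_obs();print(o['time'],o['position'],yaw(o),o['contact_force'],shift(o,[.435,-.265,.2506]))
d=look('c7')
m=np.hstack([cv2.resize(d['side']['img'][220:420,130:330],(400,400),interpolation=cv2.INTER_CUBIC),cv2.resize(d['top']['img'][170:320,330:480],(400,400),interpolation=cv2.INTER_CUBIC)]);cv2.imwrite('pics/c7z.png',m)
```

```text
15.325 [ 0.43624147 -0.26544514  0.25330551] 7.76827383205785 [-0.80417914  1.03853559 -2.72038457] [ 0.61167488 -1.1730235   2.7035308 ]
```

View pics/c7z.png

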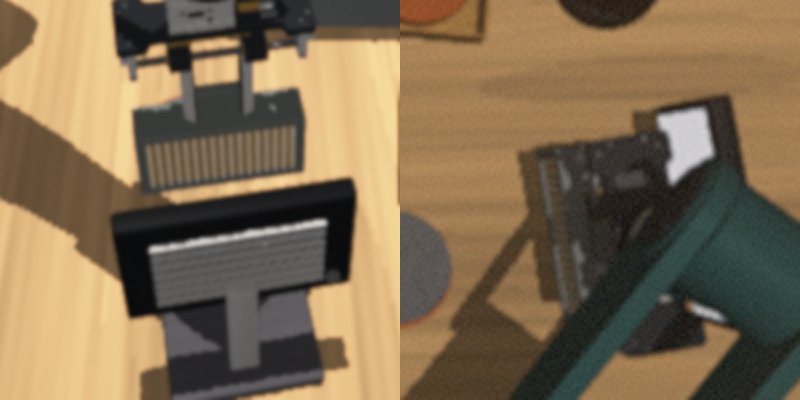

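The cassette hangs square in front of the lit face, clear of the lamp (side crop: cassette (220,140), lamp (235,250)). One numeric check of its position against the lamp, using the same view.

Run:
```python
from h import *
np.set_printoptions(precision=4,suppress=True)
S=pickle.load(open('c7.pkl','rb'))['side'];s=lambda x,y:(130+x/2,220+y/2)
def seg(n,a,b,z):
    A,B=onz(S,s(*a),z),onz(S,s(*b),z);v=B-A;print(n,'mid',(A+B)/2,'len',np.hypot(*v[:2]),'ang',np.degrees(np.arctan2(v[1],v[0])))
seg('cassette near top',(137,138),(304,118),.248)
seg('cassette near bottom',(146,193),(304,170),.158)
seg('lamp top front',(112,214),(352,180),.275)
seg('lamp back bottom',(131,316),(348,281),.125)
```

```text
cassette near top mid [ 0.4408 -0.2835  0.248 ] len 0.16380903523740978 ang 6.06421581566373
cassette near bottom mid [ 0.4425 -0.282   0.158 ] len 0.16503977232903802 ang 7.351955400603405
lamp top front mid [ 0.4525 -0.3834  0.275 ] len 0.21547620500146497 ang 6.927460089883327
lamp back bottom mid [ 0.4555 -0.3976  0.125 ] len 0.21454088645598374 ang 7.251989851906237
```

Lateral offset is about 1 mm, angles agree within 1°, and the gap is about 9–10 cm. A small trim of 4 mm closer and 2 mm lower, then settle and hand in.

send_rows:
  targets: [0,-4,0,2,0,0,0,0,0,0,0,0,0,0,0,0,0,0,0,0,0,0,0,0,0]

```text
time: 16.05
position: [0.4364, -0.2695, 0.2505]
orientation: [0.0, 0.658, 0.753, -0.0]
contact_force: [0.3, 1.0, -2.8]
finger_gap: 0.47
grasp_force: 40.0
```

Run:
```python
from workcell import ctrl
o=ctrl.get_obs();print(o['position'],o['grasp_force'],o['contact_force']);print(ctrl.finish_job())
```

```text
[ 0.43641217 -0.26951654  0.25051702] 39.97735619544983 [ 0.26508919  1.03597182 -2.79242945]
the job is handed in; nothing more can be done
None
```

I handed the job in at about 16 s: the flap stands upright (about 88–90°), and the gripper holds the cassette upright and touching nothing else, centred and square to the lit lamp face to within about 1 mm and 1°, its near face about 9–10 cm away; the result of the judging was not shown.

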